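# Find the shaft's flat and hold the collar on it

### The arm

A 6-joint arm with a two-finger parallel gripper is mounted at the origin on a cart in front of the work surface, level with it; the furniture and walls round the work are solid. World frame = base frame: x ahead of the robot, y to its left, z up, the work surface at z = 0. Lengths are in m, angles in rad, forces in N, time in s.
With the tool pointing down it reaches from about 0.375 to 0.975 m from the base axis. Payload 3.8 kg.
Tool frame: the origin (TCP) lies midway between the tips of the shut fingers; the grasp point (between the pads) lies 19 mm behind it; z points along the fingers, y is the line along which they close (so a half turn about z gives the same grasp; the last joint's range is limited). The gripper opens to 85 mm and grips with 20 to 120 N. Pads are 22 mm wide; open, the fingers measure 114 mm over their backs; the gripper's body (76 mm by 85 mm) begins 54 mm behind the grasp point. The pads swing forward as they close: fully open they stand 13 mm farther back than shut.
Start: joints at [-1.196, 0.264, 1.604, -0, 1.274, -0.037], TCP at [0.27, -0.619, 0.231] pointing down, gripper open.
Joint ranges: [-2.63, 2.63], [-0.94, 2.18], [0.31, 2.57], [-1.31, 4.45], [0, 2.66], [-2.55, 2.55]. Speed limits (rad/s): [2.57, 2.57, 3.14, 3.14, 3.14, 3.14].

### API

Orientations are given as a rotation vector (axis times angle).
In Python, from workcell import bot, read_camera, camera_info, ticket gives the robot as it stands.
- The arm moves only by the tool servo_tool, never from a script. Its argument "targets" is a list of rows, each an object of numbers: "hand": the closure, from -1 (fully open) to 1 (shut); "x", "y", "z": the shift along the tool's x, y, z as a fraction of full scale; "roll": the turn about the tool's z as a fraction of full scale. In form: [{"hand": .., "x": .., "y": .., "z": .., "roll": ..}, ...]. A call has 1 to 10 rows; each row is the pose to reach, as a shift and turn from the pose commanded when the call began, along the tool's axes at that moment, turning the shorter way round; what a row does not reach only later rows make up. Full scale, the value 1, is 50 cm for a shift and 180 degrees for a turn. A row lasts 1/12 s, in which the tool goes at most 41.7 mm and 7.16 degrees, less where a joint would pass 70% of its speed; a pose out of reach is approached as far as the arm can. A call with a number of a shift or a turn outside -1 to 1 is refused whole. A call with a gripper value outside its range is refused whole. The fingers move at their own pace and stop on an object; "grip_force" is the grip in N (left out, the last holds). Time passes only in rows, so rows that repeat a pose let the fingers close. It gives the time, the measured TCP pose, the force, the opening and the grip force at its end, in the units of the state.
- bot.read_state(): the state, without advancing time (a new reading comes with each control period).
- read_camera(name): name is "scene" or "top" or "wrist"; returns the picture (420x560x3 uint8, red, green, blue); there is no depth.
- camera_info(name): a dict with "fx", "fy", "cx", "cy" (pixels), "k1" (the pictures are not rectified: a ray, as slopes to the right and down, at radius r is drawn at 1 + k1 r^2 times it, then the intrinsics apply), "eye" and "orientation" of the camera in the world; the wrist camera has in their place "T_tool_cam" (4x4, takes a point from camera to tool coordinates, whose origin is the TCP and whose axes are the flange's). Camera axes: x right, y down, z forward; pixel columns grow to the right and rows downward; lengths in m; the calibration is good to about 2 mm. A picture is of the moment at which its call begins: read the wrist's pose just before it. camera_info takes no time and is no camera call.
- ticket.finish_job(): hands the job in; it is judged then, once.
The state is a dict: "time": time; "q": joint angles; "joint_vel": joint speeds; "joint_torque": joint torques, N m; "tool_pos": TCP position; "tcp_rot": TCP orientation; "wrist_force": force on the tool from outside, world axes, zero at the start; "torque": the same for the moment, N m; "width": opening from 0.0 (shut) to 1.0 (fully open); "grip_force": force on a finger pad.
Only numpy, scipy, OpenCV 4.12 (cv2) and the standard library are available. Lean on these libraries where they do the work, as an engineer would, in place of code of your own. Each camera call takes 0.05 s, during which the arm holds its last target. There are 200 camera calls.

### The job

Take the protective cap off the end of the upright shaft and stand it on the bench, open end down, at least a hand's breadth from the bearing stand. Then pinch the bare shaft end between the fingers and turn it until its flat squarely faces the raised pointer on the base plate, and after that grip the loose collar that lies lower on the shaft, turn it so that its set screw sits squarely over the flat, and raise it level to the middle of the flat. Finish while still holding the collar there, carried by the fingers alone and not pressed hard against the shaft, and leave the other things on the bench alone.

Things in the scene. Friction and masses are not known exactly. Their poses are not given: they have to be found in the camera images.
- stand: Bearing stand, fixed to the bench. Grey base plate 110 (x) x 90 (y) x 14 mm with a round aluminium bearing housing on it: 50 mm flange to height 20 mm, then 35 mm dia to height 40 mm (the collar's seat). Origin: on the shaft axis at bench level; z up; pointer towards -x. The bench up to 0.16 m from the axis in world y, on the side towards y = 0, is free for the cap.
- pointer (a point): Tip of the raised steel wedge on the base plate (height 14 to 24 mm), which lies along the stand's -x from 27 to 50 mm off the shaft axis and points at the shaft; this point is its tip, 24 mm above the bench. Flat and set screw must finally face it.
- shaft: Upright steel shaft, 24 mm dia, with one flat from 58 to 88 mm above the bench (its top end). Origin: on the axis at mid-flat (73 mm up); z up. The flat faces its -x, 8 mm from the axis, 18 mm wide. Pinched on the flat the fingers stand 20 mm apart (mid-grip 2 mm behind the axis), on the round 24 mm. Starts 0.5 to 1.9 rad counter-clockwise of the pointer; drag 0.06 N m, stays where left.
- collar: Loose dark steel collar threaded on the shaft, 40 mm outside dia, 27 mm bore, 14 mm high, about 0.11 kg. Origin: centre of its underside; z up. At first it lies on the bearing housing, underside 40 mm above the bench, its set screw within 1 rad of the pointer. It turns and slides freely on the shaft. Grip it across the two sides square to the screw.
- set_screw (a point): Outer end of the collar's single set screw, a 7 mm dia stub standing 5 mm out of the collar's rim along the collar's own -x: 25 mm from the collar's axis and 7 mm above its underside.
- cap: Loose grey plastic protective cap over the shaft end, 34 mm outside dia, 36 mm high, 30 mm deep inside (28 mm bore), closed at the top, about 30 g. Origin: centre of its open lower rim, at first on the shaft axis 58 mm above the bench; z up to the closed end. It lifts straight off.
- tape_measure: Bystander, leave alone: tape measure, 71x71x36 mm; origin at the centre of its underside.
- flashlight: Bystander, leave alone: torch standing on its head, 37 dia x 103 tall mm; origin at the centre of its underside.
- bracket_part: Bystander, leave alone: block-like bracket with two holes, 47x100x50 mm; origin at the centre of its underside.
- spanner: Bystander, leave alone: combination spanner lying flat, 26x159x9 mm; origin at the centre of its underside.
- solder_spool: Bystander, leave alone: spool of solder standing on its flange, 62 dia x 40 mm; origin at the centre of its underside.
- glue_bottle: Bystander, leave alone: small glue bottle with a pointed cap, 37 dia x 98 tall mm; origin at the centre of its underside.
- caliper: Bystander, leave alone: digital caliper lying flat, 69x202x17 mm; origin at the centre of its underside.
There are look-alikes about, which are no part of the job. Several things have the shape of the cap; the one meant has the colours described above.

How it is judged:
On the way, in this order (a step that is already met when the one before it is completed fails the run):
1. the cap stands on the bench, let go, clear of the stand (horizontal distance between cap and stand above 0.11 m and height (world z) of cap between -0.006 and 0.006 m and angle between cap's own z axis and vertical below 0.12 rad and linear speed of cap below 0.03 m/s and contact force between cap and the fingers below 0.1 N), for 0.2 s.
2. the bare shaft end, pinched by the fingers, is turned so that its flat faces the pointer (x of pointer in the frame of shaft below -0.02 m and y of pointer in the frame of shaft between -0.004 and 0.004 m and contact force between shaft and the fingers above 2 N), for 0.2 s.
At the end, for the whole second after the job is handed in: Cap upright on the bench, over 0.11 m from the shaft axis; flat facing the pointer within 0.15 rad (4 mm at its tip); collar held by the fingers (over 4 N; under 12 N on shaft or stand), still, level within 0.12 rad, within 7 mm of mid-flat, set screw within 6 mm sideways of the flat's middle (horizontal distance between cap and stand above 0.11 m and height (world z) of cap between -0.006 and 0.006 m and angle between each of cap, collar's own z axis and vertical below 0.12 rad and x of pointer in the frame of shaft below -0.02 m and y of pointer in the frame of shaft between -0.004 and 0.004 m and z of collar in the frame of shaft between -0.014 and 0 m and x of set_screw in the frame of shaft below -0.015 m and y of set_screw in the frame of shaft between -0.006 and 0.006 m and linear speed of collar below 0.02 m/s and contact force between collar and the fingers above 4 N and contact force between collar and stand below 12 N); the arm keeps its last pose, push and grip.
It fails at once if a bystander was moved more than 3 cm (distance of any of tape_measure, flashlight, bracket_part, spanner, solder_spool, glue_bottle, caliper from where it was at the start of the episode above 0.03 m).
It also fails if it takes over 61 s, if anything falls off the work surface, if the arm or the gripper's body presses on something with over 40 N, if the wrist force passes 120 N, or if a joint passes its speed limit or range.

## Working session

There is one attempt and no reset: what is moved stays moved. The work goes in short steps, Python scripts to look and compute and a tool call to move; the robot and the scene stay as the last step left them, time stands still between calls to the robot, and variables do not carry over. Pictures are saved under pics/ and viewed, at most 10 in all, crops included, and the job is handed in when it is done.

Besides the shell and the picture viewer there is one more tool, called after "Emit:" in YAML: its name, and indented under it one key for each argument. servo_tool: Moves the arm, as the interface text tells. Its arguments: {"type":"object","properties":{"targets":{"type":"array"},"grip_force":{"type":"number"}},"required":["targets"]}

```bash
mkdir -p pics; ls
cat > h.py <<'E'
import numpy as np, cv2
from scipy.spatial.transform import Rotation as R
from workcell import bot, read_camera, camera_info, ticket
def save(n,im): cv2.imwrite(n,cv2.cvtColor(im,cv2.COLOR_RGB2BGR))
E
python3 - <<'E'
from h import *
s=bot.read_state(); print(s)
for n in("scene","top","wrist"):
    print(n,camera_info(n)); save(f"pics/{n}0.png",read_camera(n))
E
```

```text
pics
{'time': 0.0, 'q': array([-1.19588377e+00,  2.64752941e-01,  1.60537902e+00,  4.64078951e-05,
        1.27370302e+00, -3.68739071e-02]), 'joint_vel': array([ 2.36965432e-04, -5.96626318e-04, -8.48376296e-04, -3.00363208e-04,
       -3.63608056e-05,  2.85227789e-06]), 'joint_torque': array([ 5.66376930e-04, -5.15111303e+01, -3.67310107e+01,  1.58532720e-05,
        1.29511720e-02, -8.58174587e-06]), 'tool_pos': array([ 0.26992642, -0.61787895,  0.22995946]), 'tcp_rot': array([-3.07307166e+00, -6.41797869e-01,  5.23440916e-04]), 'wrist_force': array([-0.88898639,  0.41371002,  0.12047545]), 'torque': array([-0.05191435,  0.01370339,  0.0094209 ]), 'grip_force': 0.0, 'width': 1.0025106704010893}
scene {'fx': 422.8515307589137, 'fy': 422.8515307589137, 'cx': 282.49080752258436, 'cy': 204.84048070088568, 'k1': -0.09992578808181976, 'eye': array([-0.19399829, -0.65810277,  0.58876729]), 'orientation': array([-1.92659856,  0.84384768, -0.50630044])}
top {'fx': 427.70068044786007, 'fy': 427.70068044786007, 'cx': 279.92194596022176, 'cy': 214.66203613938103, 'k1': -0.044828908660305436, 'eye': array([ 0.44218299, -0.00679777,  1.19936702]), 'orientation': array([-2.20247366,  2.18767022, -0.07552936])}
wrist {'fx': 369.4794818977093, 'fy': 369.4794818977093, 'cx': 278.0341951463587, 'cy': 206.12632040688928, 'k1': -0.09799394773890571, 'T_tool_cam': array([[ 3.51030472e-04, -9.62154228e-01, -2.72505264e-01,
         6.82985761e-02],
       [ 9.99999263e-01,  2.10807803e-05,  1.21372793e-03,
         1.76943242e-04],
       [-1.16204884e-03, -2.72505490e-01,  9.62153526e-01,
        -1.41979697e-01],
       [ 0.00000000e+00,  0.00000000e+00,  0.00000000e+00,
         1.00000000e+00]])}
```

View pics/top0.png

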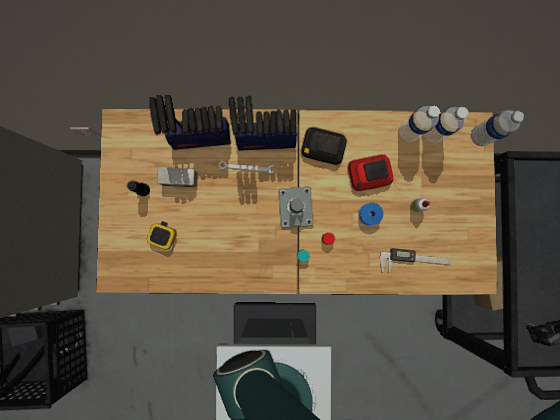

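View pics/scene0.png

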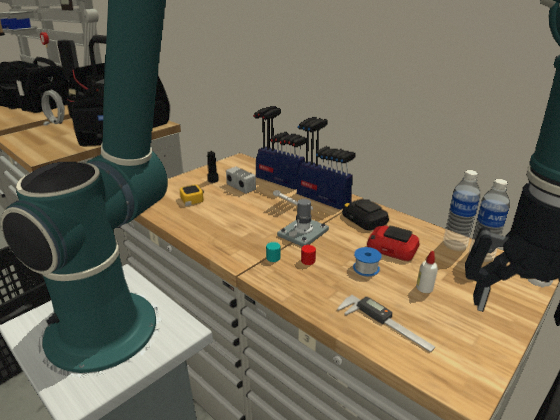

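The top view shows the stand at about (296,207) with the cap on its shaft. There are look-alike caps, teal at (303,257) and red at (328,239). I'll crop around the stand and cast a ray.

```bash
cat >> h.py <<'E'
def cam_pose(n):
    """(info, R_world_cam, eye); for wrist from the present state"""
    i=camera_info(n)
    if n!="wrist": return i,R.from_rotvec(i["orientation"]).as_matrix(),np.array(i["eye"])
    s=bot.read_state(); Rt=R.from_rotvec(s["tcp_rot"]).as_matrix(); T=i["T_tool_cam"]
    return i,Rt@T[:3,:3],s["tool_pos"]+Rt@T[:3,3]
def ray(C,uv):
    i,Rw,e=C
    K=np.array([[i["fx"],0,i["cx"]],[0,i["fy"],i["cy"]],[0,0,1]])
    p=cv2.undistortPoints(np.array([[uv]],float),K,np.array([i["k1"],0,0,0,0.]))[0,0]
    return e,Rw@np.array([p[0],p[1],1])
def plane(C,uv,z):
    e,d=ray(C,uv); return e+d*(z-e[2])/d[2]
def proj(C,P):
    i,Rw,e=C; c=Rw.T@(np.array(P)-e); p=c[:2]/c[2]; p=p*(1+i["k1"]*(p@p))
    return p*[i["fx"],i["fy"]]+[i["cx"],i["cy"]]
def tomove(P,yaw=None):
    """fractions for a move of the TCP to P, tool-axis shift"""
    s=bot.read_state(); Rt=R.from_rotvec(s["tcp_rot"]).as_matrix()
    return Rt.T@(np.array(P)-s["tool_pos"])/0.5
def yaw():
    Rt=R.from_rotvec(bot.read_state()["tcp_rot"]).as_matrix(); return np.arctan2(Rt[1,0],Rt[0,0])
E
python3 - <<'E'
from h import *
im=cv2.imread("pics/top0.png"); a=im[180:235,265:335]; b=cv2.resize(a,None,fx=8,fy=8,interpolation=cv2.INTER_CUBIC)
cv2.imwrite("pics/topc.png",b)
C=cam_pose("top")
for uv in [(296,207)]:
    print(plane(C,uv,.094),plane(C,uv,0.014))
for uv in [(303,257),(328,239)]: print(plane(C,uv,.036))
P=plane(C,(296,207),.094)
print(proj(cam_pose("scene"),P), yaw(), tomove([P[0]-.07,P[1],.30]))
E
```

```text
[ 0.5289341  -0.05775185  0.094     ] [ 0.53521264 -0.06143961  0.014     ]
[ 0.39765288 -0.08000965  0.036     ]
[ 0.44681949 -0.14790544  0.036     ]
[301.46389147 201.6149814 ] 0.41179428103083354 [ 0.7948501  -0.87585479 -0.13795503]
```

View pics/topc.png

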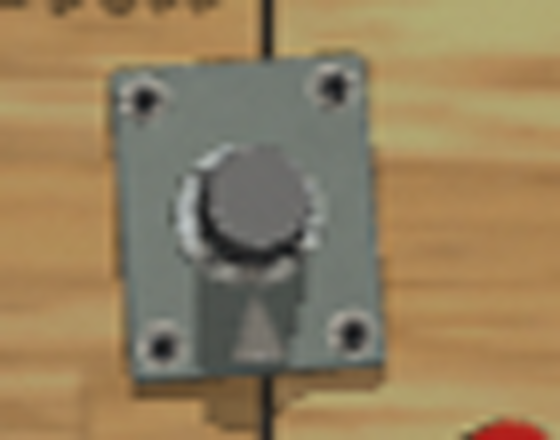

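Cap top centre is at about (297,204). The pointer wedge lies below it at crop (258,330), towards world -x, and the plate is turned a few degrees. I'll move over it.

Emit:
servo_tool:
  targets:
    - {"hand": -1, "x": 0.88, "y": -0.82, "z": 0, "roll": 0.131}
    - {"hand": -1, "x": 0.88, "y": -0.82, "z": 0, "roll": 0.131}
    - {"hand": -1, "x": 0.88, "y": -0.82, "z": 0, "roll": 0.131}
    - {"hand": -1, "x": 0.88, "y": -0.82, "z": 0, "roll": 0.131}
    - {"hand": -1, "x": 0.88, "y": -0.82, "z": 0, "roll": 0.131}
    - {"hand": -1, "x": 0.88, "y": -0.82, "z": 0, "roll": 0.131}
    - {"hand": -1, "x": 0.88, "y": -0.82, "z": 0, "roll": 0.131}
    - {"hand": -1, "x": 0.88, "y": -0.82, "z": 0, "roll": 0.131}
    - {"hand": -1, "x": 0.88, "y": -0.82, "z": 0, "roll": 0.131}
    - {"hand": -1, "x": 0.88, "y": -0.82, "z": 0, "roll": 0.131}

```text
time: 0.98
tool_pos: [0.436, -0.2342, 0.2312]
tcp_rot: [-3.142, 0.0, -0.0]
wrist_force: [0.6, -0.4, -0.4]
width: 1.002
grip_force: 0.0
```

Run:
```python
from h import *
C=cam_pose("top")
c=[plane(C,(265+u/8,180+v/8),.014)[:2] for u,v in [(113,70),(365,55),(382,368),(133,382)]]
print(np.round(c,4),"centre",np.mean(c,0))
for a,b in((3,0),(2,1)): d=c[b]-c[a]; print(np.hypot(*d),np.arctan2(d[1],d[0]))
for a,b in((1,0),(2,3)): d=c[b]-c[a]; print(np.hypot(*d),np.arctan2(d[1],d[0])-np.pi/2)
P=plane(C,(297.1,204.1),.094); print(P)
print(yaw(),tomove([P[0],P[1],.22]),bot.read_state()["time"])
```

```text
[[ 0.5859 -0.0142]
 [ 0.5918 -0.102 ]
 [ 0.4827 -0.1082]
 [ 0.4772 -0.0218]] centre [ 0.53441136 -0.06155316]
0.10891146734246003 0.0702590358824672
0.10932903554708708 0.05606161903871968
0.08806472083561843 0.06753828899193426
0.08651467012771201 0.06279027512287794
[ 0.53650004 -0.06057561  0.094     ]
-0.00015828274822846623 [ 0.20101993 -0.34736594  0.02235811] 0.9833
```

Emit:
servo_tool:
  targets:
    - {"hand": -1, "x": 0.2, "y": -0.347, "z": 0.02, "roll": 0}
    - {"hand": -1, "x": 0.2, "y": -0.347, "z": 0.02, "roll": 0}
    - {"hand": -1, "x": 0.2, "y": -0.347, "z": 0.02, "roll": 0}
    - {"hand": -1, "x": 0.2, "y": -0.347, "z": 0.02, "roll": 0}
    - {"hand": -1, "x": 0.2, "y": -0.347, "z": 0.02, "roll": 0}
    - {"hand": -1, "x": 0.2, "y": -0.347, "z": 0.02, "roll": 0}
    - {"hand": -1, "x": 0.2, "y": -0.347, "z": 0.02, "roll": 0}
    - {"hand": -1, "x": 0.2, "y": -0.347, "z": 0.02, "roll": 0}

```text
time: 1.65
tool_pos: [0.5353, -0.0629, 0.2209]
tcp_rot: [3.141, 0.002, -0.002]
wrist_force: [-0.1, -0.3, -0.2]
width: 1.0
grip_force: 0.0
```

Run:
```python
from h import *
C=cam_pose("wrist"); im=read_camera("wrist"); save("pics/w1.png",im)
print(bot.read_state()["tool_pos"])
for z in(0.094,): print(proj(C,[.5355,-.061,z]))
print(proj(C,[.5355-.027,-.061,.024]))
```

```text
[ 0.53518194 -0.06345716  0.2210312 ]
[274.4316313  195.92946328]
[275.0387475  205.28030001]
```

View pics/w1.png

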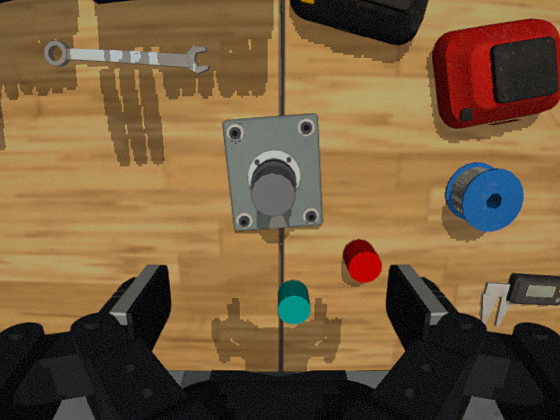

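Wrist view: cap top disc centred near (273,194), plate bolt holes at (235,132), (307,127), (311,216) and (243,221), pointer wedge at (278,218). All of it matches the top-camera estimate. I'll refine the disc and holes.

```bash
cat >> h.py <<'E'
def disc(im,c,r=40,lo=(85,85,85),hi=(140,140,140)):
    pass
E
python3 - <<'E'
from h import *
C=cam_pose("wrist"); im=cv2.cvtColor(cv2.imread("pics/w1.png"),cv2.COLOR_BGR2RGB)
print(im[194,273],im[205,262],im[225,273],im[165,285])
ref=im[194,273].astype(int)
m=(np.abs(im.astype(int)-ref).max(2)<8).astype(np.uint8)
m=cv2.morphologyEx(m,cv2.MORPH_OPEN,np.ones((3,3)))
n,l,st,ce=cv2.connectedComponentsWithStats(m); k=l[194,273]; print(st[k],ce[k],plane(C,ce[k],.094))
h=[]
g=cv2.cvtColor(im,cv2.COLOR_RGB2GRAY)
for u,v in((235,132),(307,127),(311,216),(243,221)):
    w=g[v-6:v+7,u-6:u+7].astype(float); w=np.clip(70-w,0,None); ys,xs=np.mgrid[v-6:v+7,u-6:u+7]
    h.append(plane(C,((w*xs).sum()/w.sum(),(w*ys).sum()/w.sum()),.014)[:2])
print(np.round(h,4),np.mean(h,0))
for a,b in((3,0),(2,1)): d=h[b]-h[a]; print(np.hypot(*d),np.arctan2(d[1],d[0]))
for a,b in((1,0),(2,3)): d=h[b]-h[a]; print(np.hypot(*d),np.arctan2(d[1],d[0])-np.pi/2)
E
```

```text
[104 103 102] [104 103 102] [122 118 107] [62 64 68]
[ 253  175   41   40 1251] [273.07753797 194.73061551] [ 0.5363391  -0.06057738  0.094     ]
[[ 0.5759 -0.0237]
 [ 0.5809 -0.0904]
 [ 0.4942 -0.0968]
 [ 0.4891 -0.0303]] [ 0.53500181 -0.06033728]
0.08701548818321865 0.07594465819034606
0.08694548227976065 0.07368802591643861
0.06690957645476905 0.07470844368222518
0.0667133226821037 0.07575747991520787
```

Emit:
servo_tool:
  targets:
    - {"hand": -1, "x": 0, "y": 0, "z": 0.08, "roll": 0}
    - {"hand": -1, "x": 0, "y": 0, "z": 0.16, "roll": 0}
    - {"hand": -1, "x": 0, "y": 0, "z": 0.24, "roll": 0}
    - {"hand": -1, "x": 0, "y": 0, "z": 0.29, "roll": 0}
    - {"hand": -1, "x": 0, "y": 0, "z": 0.314, "roll": 0}
    - {"hand": -1, "x": 0, "y": 0, "z": 0.314, "roll": 0}
    - {"hand": -1, "x": 0, "y": 0, "z": 0.314, "roll": 0}

```text
time: 2.28
tool_pos: [0.5358, -0.0638, 0.0648]
tcp_rot: [3.141, -0.002, -0.0]
wrist_force: [0.1, -0.8, -0.0]
width: 1.002
grip_force: 0.0
```

Run:
```python
from h import *
s=bot.read_state();print(s["tool_pos"],s["wrist_force"],yaw(),tomove([.536,-.0605,.063]))
```

```text
[ 0.53583358 -0.06378439  0.06476361] [ 0.14674398 -0.81816547 -0.01155213] -0.001360987375877811 [ 0.00032398 -0.00656967  0.00352639]
```

Emit:
servo_tool:
  targets:
    - {"hand": -1, "x": 0, "y": -0.006, "z": 0, "roll": 0}
    - {"hand": 1, "x": 0, "y": -0.006, "z": 0, "roll": 0}
    - {"hand": 1, "x": 0, "y": -0.006, "z": 0, "roll": 0}
    - {"hand": 1, "x": 0, "y": -0.006, "z": 0, "roll": 0}
    - {"hand": 1, "x": 0, "y": -0.006, "z": 0, "roll": 0}
    - {"hand": 1, "x": 0, "y": -0.006, "z": 0, "roll": 0}
    - {"hand": 1, "x": 0, "y": -0.006, "z": 0, "roll": 0}
  grip_force: 25

```text
time: 2.87
tool_pos: [0.5364, -0.0597, 0.0652]
tcp_rot: [3.141, 0.001, 0.002]
wrist_force: [-1.0, 1.5, 4.4]
width: 0.386
grip_force: 24.6
```

Emit:
servo_tool:
  targets:
    - {"hand": 1, "x": 0, "y": 0, "z": -0.03, "roll": 0}
    - {"hand": 1, "x": 0, "y": 0, "z": -0.06, "roll": 0}
    - {"hand": 1, "x": 0, "y": 0, "z": -0.09, "roll": 0}
    - {"hand": 1, "x": 0, "y": 0, "z": -0.11, "roll": 0}
    - {"hand": 1, "x": 0, "y": 0, "z": -0.11, "roll": 0}

```text
time: 3.28
tool_pos: [0.5376, -0.0599, 0.1216]
tcp_rot: [3.141, 0.001, 0.007]
wrist_force: [0.1, 1.0, -0.5]
width: 0.388
grip_force: 26.2
```

Run:
```python
from h import *
s=bot.read_state();print(s["tool_pos"],s["wrist_force"],s["width"],yaw(),tomove([.536,.075,.12]))
im=read_camera("wrist"); save("pics/w2.png",im)
```

```text
[ 0.53755054 -0.05993383  0.12163025] [ 0.08923952  0.96162171 -0.47278448] 0.3882847345318487 0.0003364533349432522 [-0.00302406 -0.26987069  0.00307606]
```

View pics/w2.png

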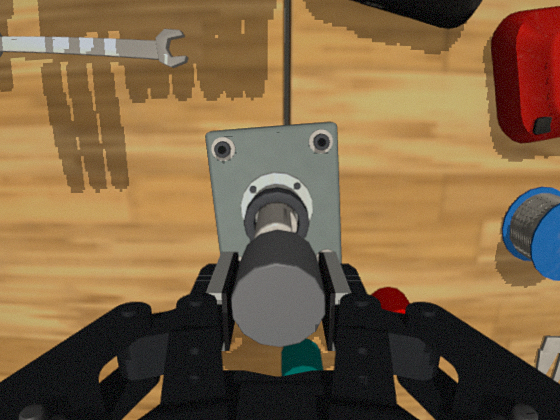

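The cap is in the fingers at (277,290) and clear of the shaft, whose bare end shows at (275,215). I'll carry it 135 mm towards +y and set it down.

Emit:
servo_tool:
  targets:
    - {"hand": 1, "x": 0, "y": -0.07, "z": 0, "roll": 0}
    - {"hand": 1, "x": 0, "y": -0.14, "z": 0, "roll": 0}
    - {"hand": 1, "x": -0.002, "y": -0.21, "z": 0, "roll": 0}
    - {"hand": 1, "x": -0.002, "y": -0.272, "z": 0.05, "roll": 0}
    - {"hand": 1, "x": -0.002, "y": -0.272, "z": 0.1, "roll": 0}
    - {"hand": 1, "x": -0.002, "y": -0.272, "z": 0.15, "roll": 0}
    - {"hand": 1, "x": -0.002, "y": -0.272, "z": 0.19, "roll": 0}
    - {"hand": 1, "x": -0.002, "y": -0.272, "z": 0.21, "roll": 0}
    - {"hand": 1, "x": -0.002, "y": -0.272, "z": 0.22, "roll": 0}
    - {"hand": 1, "x": -0.002, "y": -0.272, "z": 0.22, "roll": 0}

```text
time: 4.17
tool_pos: [0.5331, 0.076, 0.0081]
tcp_rot: [3.141, 0.0, -0.006]
wrist_force: [0.2, 0.5, 0.4]
width: 0.387
grip_force: 26.2
```

Emit:
servo_tool:
  targets:
    - {"hand": 1, "x": 0, "y": 0, "z": 0.002, "roll": 0}
    - {"hand": 1, "x": 0, "y": 0, "z": 0.002, "roll": 0}
    - {"hand": 1, "x": 0, "y": 0, "z": 0.002, "roll": 0}

```text
time: 4.42
tool_pos: [0.5355, 0.0762, 0.0089]
tcp_rot: [-3.141, 0.0, -0.002]
wrist_force: [-0.1, 0.3, -0.1]
width: 0.388
grip_force: 26.2
```

Emit:
servo_tool:
  targets:
    - {"hand": 1, "x": 0, "y": 0, "z": 0.002, "roll": 0}
    - {"hand": 1, "x": 0, "y": 0, "z": 0.003, "roll": 0}
    - {"hand": 1, "x": 0, "y": 0, "z": 0.003, "roll": 0}

```text
time: 4.67
tool_pos: [0.535, 0.0762, 0.007]
tcp_rot: [-3.142, -0.0, -0.001]
wrist_force: [-0.1, 0.0, -0.7]
width: 0.386
grip_force: 26.2
```

Emit:
servo_tool:
  targets:
    - {"hand": 1, "x": 0, "y": 0, "z": 0.002, "roll": 0}
    - {"hand": 1, "x": 0, "y": 0, "z": 0.002, "roll": 0}
    - {"hand": 1, "x": 0, "y": 0, "z": 0.002, "roll": 0}

```text
time: 4.92
tool_pos: [0.5351, 0.0762, 0.0069]
tcp_rot: [3.142, 0.001, 0.0]
wrist_force: [-3.1, -0.1, 7.8]
width: 0.385
grip_force: 26.9
```

Bench contact. I'll open, let it rest and rise.

Emit:
servo_tool:
  targets:
    - {"hand": -1, "x": 0, "y": 0, "z": -0.001, "roll": 0}
    - {"hand": -1, "x": 0, "y": 0, "z": -0.001, "roll": 0}
    - {"hand": -1, "x": 0, "y": 0, "z": -0.001, "roll": 0}
    - {"hand": -1, "x": 0, "y": 0, "z": -0.001, "roll": 0}
    - {"hand": -1, "x": 0, "y": 0, "z": -0.001, "roll": 0}
    - {"hand": -1, "x": 0, "y": 0, "z": -0.08, "roll": 0}
    - {"hand": -1, "x": 0, "y": 0, "z": -0.16, "roll": 0}
    - {"hand": -1, "x": 0, "y": 0, "z": -0.24, "roll": 0}
    - {"hand": -1, "x": 0, "y": 0, "z": -0.32, "roll": 0}
    - {"hand": -1, "x": 0, "y": 0, "z": -0.38, "roll": 0}

```text
time: 5.75
tool_pos: [0.5357, 0.0764, 0.1994]
tcp_rot: [-3.141, -0.0, -0.005]
wrist_force: [0.9, 0.5, 0.8]
width: 0.997
grip_force: 0.0
```

Emit:
servo_tool:
  targets:
    - {"hand": -1, "x": 0, "y": 0.08, "z": 0, "roll": 0}
    - {"hand": -1, "x": 0, "y": 0.16, "z": 0, "roll": 0}
    - {"hand": -1, "x": -0.05, "y": 0.24, "z": 0, "roll": 0}
    - {"hand": -1, "x": -0.1, "y": 0.272, "z": 0, "roll": 0}
    - {"hand": -1, "x": -0.1, "y": 0.272, "z": 0, "roll": 0}
    - {"hand": -1, "x": -0.1, "y": 0.272, "z": 0, "roll": 0}

```text
time: 6.25
tool_pos: [0.4836, -0.0607, 0.1955]
tcp_rot: [-3.141, 0.004, 0.0]
wrist_force: [1.0, 1.1, 0.1]
width: 0.999
grip_force: 0.0
```

Run:
```python
from h import *
s=bot.read_state(); print(s["time"],s["tool_pos"])
C=cam_pose("wrist"); im=read_camera("wrist")
print(bot.read_state()["tool_pos"])
c=proj(C,[.536,-.0605,.07]).astype(int); print(c, proj(C,[.536,-.0605,.088]),proj(C,[.536,-.0605,.054]))
a=im[max(0,c[1]-60):c[1]+60,c[0]-75:c[0]+75]; print(max(0,c[1]-60),c[0]-75,a.shape)
save("pics/w3full.png",im); save("pics/w3.png",cv2.resize(a,None,fx=5,fy=5,interpolation=cv2.INTER_CUBIC))
```

```text
6.25 [ 0.48358589 -0.06074066  0.19547715]
[ 0.48467766 -0.06004398  0.19583473]
[276 125] [276.37353895 127.15393899] [276.53267981 124.21665063]
65 201 (120, 150, 3)
```

View pics/w3.png

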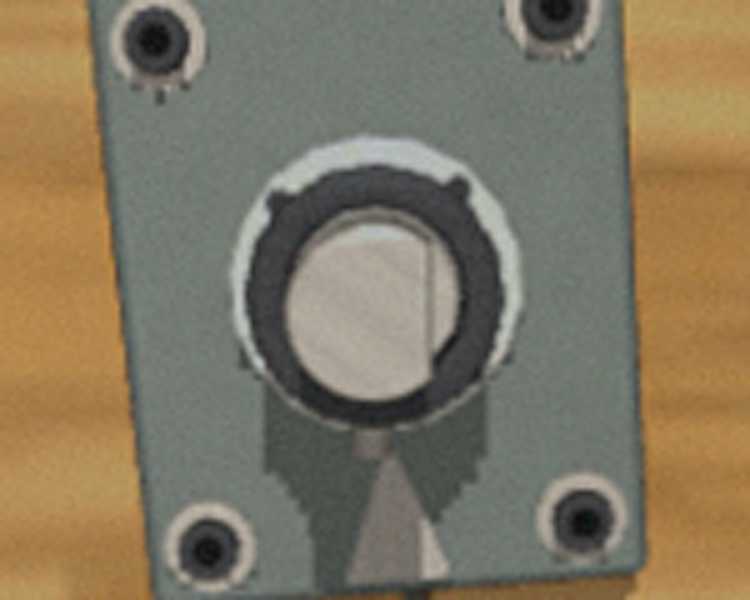

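The crop is seen nearly from straight above. The shaft end is at crop (375,312) and its flat faces image right, world -y, with its edge vertical at x≈430. The set screw is at (370,443), only slightly off the pointer at (390,460). The shaft therefore needs about 1.5 rad clockwise, and the current tool yaw already suits the pinch.

Run:
```python
from h import *
s=bot.read_state(); print(s["q"],yaw(),tomove([.536,-.0585,.059]))
# flat edge direction and screw direction
C=cam_pose("wrist")
px=lambda u,v:(201+u/5,65+v/5)
a=plane(C,px(432,237),.088);b=plane(C,px(431,375),.088);d=b-a;print("edge",np.arctan2(d[1],d[0])-np.pi)
o=plane(C,px(375,312),.088);print("axis",o)
w=plane(C,px(370,450),.047)
for q in(o,[.536,-.0605]):
  v=w[:2]-np.array(q[:2]);print("screw",w,np.hypot(*v),np.arctan2(v[1],v[0]))
p=plane(C,px(389,455),.024);v=p[:2]-o[:2];print("ptr",np.hypot(*v),np.arctan2(v[1],v[0])-0)
```

```text
[-1.74595701e-01 -6.76431247e-02  2.03329369e+00  5.05650366e-04
  1.17521655e+00  1.39740243e+00] -0.0013966117958598102 [ 0.10242263 -0.00313971  0.27375205]
edge -0.0026453933258308027
axis [ 0.53701613 -0.05947256  0.088     ]
screw [ 0.51290773 -0.05843867  0.047     ] 0.0241305604717822 3.098734100393597
screw [ 0.51290773 -0.05843867  0.047     ] 0.02318409169581929 3.0525637595635198
ptr 0.02820981366685244 -3.0697878169713935
```

Emit:
servo_tool:
  targets:
    - {"hand": -1, "x": 0.06, "y": 0, "z": 0, "roll": 0}
    - {"hand": -1, "x": 0.102, "y": -0.004, "z": 0.04, "roll": 0}
    - {"hand": -1, "x": 0.102, "y": -0.004, "z": 0.1, "roll": 0}
    - {"hand": -1, "x": 0.102, "y": -0.004, "z": 0.17, "roll": 0}
    - {"hand": -1, "x": 0.102, "y": -0.004, "z": 0.23, "roll": 0}
    - {"hand": -1, "x": 0.102, "y": -0.004, "z": 0.26, "roll": 0}
    - {"hand": -1, "x": 0.102, "y": -0.004, "z": 0.27, "roll": 0}
    - {"hand": -1, "x": 0.102, "y": -0.004, "z": 0.27, "roll": 0}
    - {"hand": -1, "x": 0.102, "y": -0.004, "z": 0.27, "roll": 0}

```text
time: 7.05
tool_pos: [0.5371, -0.0572, 0.0614]
tcp_rot: [3.142, 0.002, 0.002]
wrist_force: [-0.3, 0.2, 0.3]
width: 1.003
grip_force: 0.0
```

Run:
```python
from h import *
s=bot.read_state(); print(s["tool_pos"],yaw(),tomove([.536,-.0585,.060]))
```

```text
[ 0.53705766 -0.0571648   0.06144621] 0.0012857384356321493 [-0.00212218  0.00266755  0.00289003]
```

The last joint would run past its range turning from here, because yaw -1.5 needs q6≈2.96. I'll lift, make a half turn of the tool and pinch that way round.

Emit:
servo_tool:
  targets:
    - {"hand": -1, "x": 0, "y": 0, "z": -0.08, "roll": 0}
    - {"hand": -1, "x": 0, "y": 0, "z": -0.16, "roll": 0}
    - {"hand": -1, "x": 0, "y": 0, "z": -0.16, "roll": -0.25}
    - {"hand": -1, "x": 0, "y": 0, "z": -0.16, "roll": -0.25}
    - {"hand": -1, "x": 0, "y": 0, "z": -0.16, "roll": -0.25}
    - {"hand": -1, "x": 0, "y": 0, "z": -0.16, "roll": -0.25}
    - {"hand": -1, "x": 0, "y": 0, "z": -0.16, "roll": -0.25}
    - {"hand": -1, "x": 0, "y": 0, "z": -0.16, "roll": -0.25}
    - {"hand": -1, "x": 0, "y": 0, "z": -0.16, "roll": -0.25}
    - {"hand": -1, "x": 0, "y": 0, "z": -0.16, "roll": -0.25}

```text
time: 7.88
tool_pos: [0.5377, -0.0578, 0.1435]
tcp_rot: [2.899, 1.203, 0.007]
wrist_force: [-0.6, 0.5, -0.2]
width: 0.999
grip_force: 0.0
```

Emit:
servo_tool:
  targets:
    - {"hand": -1, "x": 0, "y": 0, "z": 0, "roll": -0.375}
    - {"hand": -1, "x": 0, "y": 0, "z": 0, "roll": -0.375}
    - {"hand": -1, "x": 0, "y": 0, "z": 0, "roll": -0.375}
    - {"hand": -1, "x": 0, "y": 0, "z": 0, "roll": -0.375}
    - {"hand": -1, "x": 0, "y": 0, "z": 0, "roll": -0.375}
    - {"hand": -1, "x": 0, "y": 0, "z": 0, "roll": -0.375}
    - {"hand": -1, "x": 0, "y": 0, "z": 0, "roll": -0.375}
    - {"hand": -1, "x": 0, "y": 0, "z": 0, "roll": -0.375}
    - {"hand": -1, "x": 0, "y": 0, "z": 0, "roll": -0.375}
    - {"hand": -1, "x": 0, "y": 0, "z": 0, "roll": -0.375}

```text
time: 8.72
tool_pos: [0.5371, -0.0577, 0.1427]
tcp_rot: [1.738, 2.614, 0.002]
wrist_force: [0.2, 0.2, -0.8]
width: 1.007
grip_force: 0.0
```

Emit:
servo_tool:
  targets:
    - {"hand": -1, "x": 0, "y": 0, "z": 0, "roll": -0.375}
    - {"hand": -1, "x": 0, "y": 0, "z": 0, "roll": -0.375}
    - {"hand": -1, "x": 0, "y": 0, "z": 0, "roll": -0.375}
    - {"hand": -1, "x": 0, "y": 0, "z": 0, "roll": -0.375}
    - {"hand": -1, "x": 0, "y": 0, "z": 0, "roll": -0.375}
    - {"hand": -1, "x": 0, "y": 0, "z": 0, "roll": -0.375}
    - {"hand": -1, "x": 0, "y": 0, "z": 0, "roll": -0.375}
    - {"hand": -1, "x": 0, "y": 0, "z": 0, "roll": -0.375}
    - {"hand": -1, "x": 0, "y": 0, "z": 0, "roll": -0.375}
    - {"hand": -1, "x": 0, "y": 0, "z": 0, "roll": -0.375}

```text
time: 9.55
tool_pos: [0.5371, -0.0577, 0.1427]
tcp_rot: [-0.007, 3.138, -0.001]
wrist_force: [-0.6, -0.5, 0.1]
width: 0.999
grip_force: 0.0
```

Run:
```python
from h import *
s=bot.read_state(); print(s["tool_pos"],s["q"],yaw(),tomove([.5363,-.058,.060]))
```

```text
[ 0.53708236 -0.05772255  0.14266885] [-1.53218678e-01  8.15643381e-02  1.98732159e+00  7.58197288e-05
  1.06940125e+00 -1.72860181e+00] -3.137041441828953 [ 0.00210869 -0.00047275  0.16533192]
```

Emit:
servo_tool:
  targets:
    - {"hand": -1, "x": 0.002, "y": 0, "z": 0.06, "roll": 0}
    - {"hand": -1, "x": 0.002, "y": 0, "z": 0.12, "roll": 0}
    - {"hand": -1, "x": 0.002, "y": 0, "z": 0.165, "roll": 0}
    - {"hand": 1, "x": 0.002, "y": 0, "z": 0.165, "roll": 0}
    - {"hand": 1, "x": 0.002, "y": 0, "z": 0.165, "roll": 0}
    - {"hand": 1, "x": 0.002, "y": 0, "z": 0.165, "roll": 0}
    - {"hand": 1, "x": 0.002, "y": 0, "z": 0.165, "roll": 0}
    - {"hand": 1, "x": 0.002, "y": 0, "z": 0.165, "roll": 0}
    - {"hand": 1, "x": 0.002, "y": 0, "z": 0.165, "roll": 0}
    - {"hand": 1, "x": 0.002, "y": 0, "z": 0.165, "roll": 0}
  grip_force: 30

```text
time: 10.38
tool_pos: [0.5366, -0.057, 0.0606]
tcp_rot: [0.001, 3.138, 0.002]
wrist_force: [-0.1, 4.7, 5.3]
width: 0.224
grip_force: 32.6
```

Run:
```python
from h import *
s=bot.read_state(); print(s["tool_pos"],s["wrist_force"],s["torque"],yaw(),s["width"]*85)
```

```text
[ 0.53658389 -0.05701479  0.06059085] [-0.13179694  4.70196631  5.32077757] [0.76357593 0.13421359 0.0572371 ] 3.141140580190224 19.042438557727014
```

Opening is about 20 mm, so the pinch is on the flat. I'll turn 1.496 rad clockwise, orbiting the mid-grip by 2 mm.

Emit:
servo_tool:
  targets:
    - {"hand": 1, "x": -0.0004, "y": 0, "z": 0, "roll": 0.034}
    - {"hand": 1, "x": -0.0008, "y": -0.0001, "z": 0, "roll": 0.068}
    - {"hand": 1, "x": -0.0013, "y": -0.0002, "z": 0, "roll": 0.102}
    - {"hand": 1, "x": -0.0017, "y": -0.0004, "z": 0, "roll": 0.136}
    - {"hand": 1, "x": -0.002, "y": -0.0006, "z": 0, "roll": 0.17}
    - {"hand": 1, "x": -0.0024, "y": -0.0008, "z": 0, "roll": 0.204}
    - {"hand": 1, "x": -0.0027, "y": -0.0011, "z": 0, "roll": 0.238}
    - {"hand": 1, "x": -0.003, "y": -0.0014, "z": 0, "roll": 0.272}

```text
time: 11.05
tool_pos: [0.538, -0.0577, 0.0606]
tcp_rot: [1.308, 2.853, 0.004]
wrist_force: [-0.8, 4.9, 5.9]
width: 0.228
grip_force: 32.6
```

Emit:
servo_tool:
  targets:
    - {"hand": 1, "x": -0.0004, "y": 0, "z": 0, "roll": 0.034}
    - {"hand": 1, "x": -0.0008, "y": -0.0001, "z": 0, "roll": 0.068}
    - {"hand": 1, "x": -0.0012, "y": -0.0002, "z": 0, "roll": 0.102}
    - {"hand": 1, "x": -0.0017, "y": -0.0004, "z": 0, "roll": 0.136}
    - {"hand": 1, "x": -0.0021, "y": -0.0006, "z": 0, "roll": 0.17}
    - {"hand": 1, "x": -0.0024, "y": -0.0008, "z": 0, "roll": 0.204}
    - {"hand": 1, "x": -0.0024, "y": -0.0008, "z": 0, "roll": 0.204}
    - {"hand": 1, "x": -0.0024, "y": -0.0008, "z": 0, "roll": 0.204}
    - {"hand": 1, "x": -0.0024, "y": -0.0008, "z": 0, "roll": 0.204}
    - {"hand": 1, "x": -0.0024, "y": -0.0008, "z": 0, "roll": 0.204}

```text
time: 11.88
tool_pos: [0.5385, -0.0588, 0.0606]
tcp_rot: [2.135, 2.302, 0.005]
wrist_force: [-0.9, 5.0, 7.3]
width: 0.222
grip_force: 32.8
```

Run:
```python
from h import *
s=bot.read_state(); print(s["tool_pos"],s["wrist_force"],s["torque"],s["q"],yaw(),np.pi-1.496,s["width"]*85)
```

```text
[ 0.53848082 -0.05877722  0.06059518] [-0.85133163  4.98987671  7.29501602] [ 0.6097845   0.19595732 -0.02007397] [-0.15576929  0.18179138  2.04635877  0.0020923   0.91010941 -0.23199294] 1.6457403037939546 1.6455926535897931 18.884949114334287
```

Emit:
servo_tool:
  targets:
    - {"hand": -1, "x": 0, "y": 0, "z": 0, "roll": 0}
    - {"hand": -1, "x": 0, "y": 0, "z": 0, "roll": 0}
    - {"hand": -1, "x": 0, "y": 0, "z": 0, "roll": 0}
    - {"hand": -1, "x": 0, "y": 0, "z": 0, "roll": 0}
    - {"hand": -1, "x": 0, "y": 0, "z": -0.08, "roll": 0}
    - {"hand": -1, "x": 0, "y": 0, "z": -0.16, "roll": 0}
    - {"hand": -1, "x": 0, "y": 0, "z": -0.24, "roll": 0.04}
    - {"hand": -1, "x": 0, "y": -0.05, "z": -0.27, "roll": 0.08}
    - {"hand": -1, "x": 0.006, "y": -0.105, "z": -0.27, "roll": 0.12}
    - {"hand": -1, "x": 0.006, "y": -0.105, "z": -0.27, "roll": 0.16}

```text
time: 12.72
tool_pos: [0.481, -0.0606, 0.1944]
tcp_rot: [-2.645, -1.695, 0.001]
wrist_force: [-0.8, 0.9, -0.9]
width: 0.999
grip_force: 0.0
```

Emit:
servo_tool:
  targets:
    - {"hand": -1, "x": 0, "y": 0, "z": 0, "roll": 0.364}
    - {"hand": -1, "x": 0, "y": 0, "z": 0, "roll": 0.364}
    - {"hand": -1, "x": 0, "y": 0, "z": 0, "roll": 0.364}
    - {"hand": -1, "x": 0, "y": 0, "z": 0, "roll": 0.364}
    - {"hand": -1, "x": 0, "y": 0, "z": 0, "roll": 0.364}
    - {"hand": -1, "x": 0, "y": 0, "z": 0, "roll": 0.364}
    - {"hand": -1, "x": 0, "y": 0, "z": 0, "roll": 0.364}
    - {"hand": -1, "x": 0, "y": 0, "z": 0, "roll": 0.364}
    - {"hand": -1, "x": 0, "y": 0, "z": 0, "roll": 0.364}
    - {"hand": -1, "x": 0, "y": 0, "z": 0, "roll": 0.364}

```text
time: 13.55
tool_pos: [0.484, -0.0607, 0.193]
tcp_rot: [3.142, -0.002, -0.001]
wrist_force: [-1.1, -0.0, -0.3]
width: 1.004
grip_force: 0.0
```

Emit:
servo_tool:
  targets:
    - {"hand": -1, "x": 0, "y": 0, "z": 0, "roll": 0}
    - {"hand": -1, "x": 0, "y": 0, "z": 0, "roll": 0}
    - {"hand": -1, "x": 0, "y": 0, "z": 0, "roll": 0}

```text
time: 13.8
tool_pos: [0.4841, -0.0606, 0.1932]
tcp_rot: [3.142, 0.008, -0.0]
wrist_force: [-0.0, -0.4, 1.1]
width: 1.0
grip_force: 0.0
```

Run:
```python
from h import *
s=bot.read_state(); print(s["tool_pos"],yaw(),s["q"][5])
C=cam_pose("wrist"); im=read_camera("wrist")
c=proj(C,[.5365,-.060,.07]).astype(int)
y0,x0=max(0,c[1]-60),c[0]-75; a=im[y0:c[1]+60,x0:c[0]+75]; print(y0,x0)
save("pics/w4full.png",im); save("pics/w4.png",cv2.resize(a,None,fx=5,fy=5,interpolation=cv2.INTER_CUBIC))
t=read_camera("top"); save("pics/top4.png",t); print(proj(cam_pose("top"),[.5355,.0755,.036]))
```

```text
[ 0.48411583 -0.06064246  0.19319442] 0.004909304304266092 1.3902831357617862
65 201
[246.18014942 205.90902168]
```

View pics/w4.png

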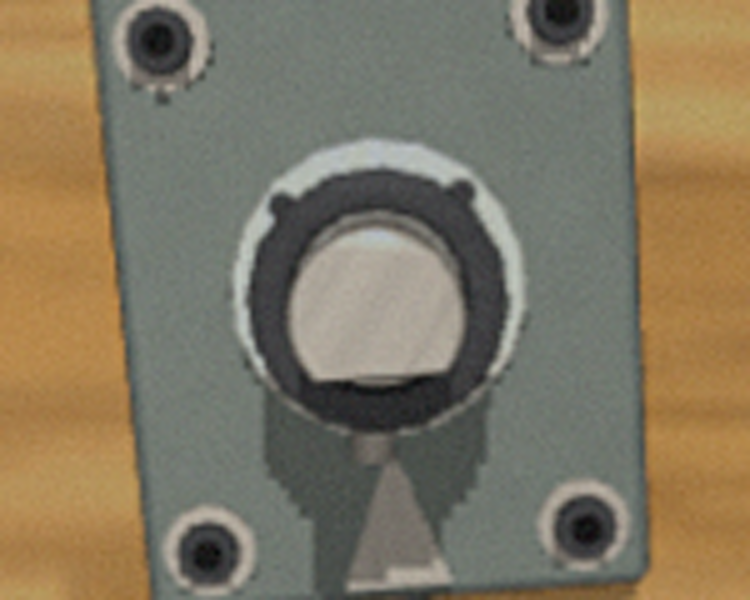

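View pics/w4full.png

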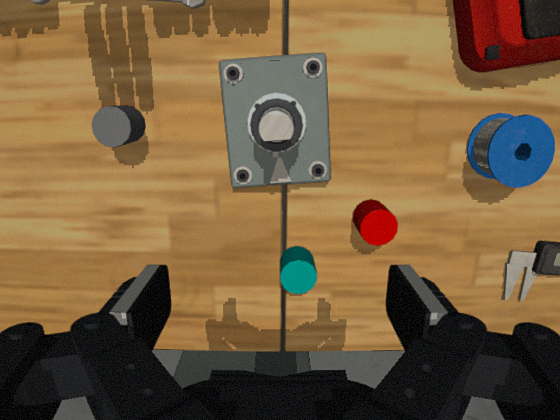

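The cap stands on the bench at (118,125). The flat edge in the crop runs (312,382) to (447,374), so it faces the pointer. The screw at crop (372,450) against the collar centre (379,300) puts it about 0.12 rad short of the pointer line. I'll grasp square to the screw at yaw -0.047 and then turn +0.122.

Emit:
servo_tool:
  targets:
    - {"hand": -1, "x": 0.06, "y": -0.001, "z": 0, "roll": 0.015}
    - {"hand": -1, "x": 0.105, "y": -0.002, "z": 0.04, "roll": 0.015}
    - {"hand": -1, "x": 0.105, "y": -0.002, "z": 0.11, "roll": 0.015}
    - {"hand": -1, "x": 0.105, "y": -0.002, "z": 0.18, "roll": 0.015}
    - {"hand": -1, "x": 0.105, "y": -0.002, "z": 0.24, "roll": 0.015}
    - {"hand": -1, "x": 0.105, "y": -0.002, "z": 0.29, "roll": 0.015}
    - {"hand": -1, "x": 0.105, "y": -0.002, "z": 0.32, "roll": 0.015}
    - {"hand": -1, "x": 0.105, "y": -0.002, "z": 0.33, "roll": 0.015}
    - {"hand": -1, "x": 0.105, "y": -0.002, "z": 0.33, "roll": 0.015}
    - {"hand": -1, "x": 0.105, "y": -0.002, "z": 0.33, "roll": 0.015}

```text
time: 14.73
tool_pos: [0.5373, -0.0595, 0.0289]
tcp_rot: [3.141, -0.069, 0.001]
wrist_force: [-0.4, -0.4, 0.7]
width: 0.994
grip_force: 0.0
```

Run:
```python
from h import *
s=bot.read_state(); print(s["tool_pos"],s["wrist_force"],yaw(),tomove([.5365,-.0597,.028]))
```

```text
[ 0.53733756 -0.05950326  0.02889001] [-0.37772579 -0.4226747   0.74491886] -0.043806318409581706 [-0.00165767  0.0004663   0.00177877]
```

Close.

Emit:
servo_tool:
  targets:
    - {"hand": 1, "x": -0.001, "y": 0, "z": 0, "roll": 0}
    - {"hand": 1, "x": -0.001, "y": 0, "z": 0, "roll": 0}
    - {"hand": 1, "x": -0.001, "y": 0, "z": 0, "roll": 0}
    - {"hand": 1, "x": -0.001, "y": 0, "z": 0, "roll": 0}
    - {"hand": 1, "x": -0.001, "y": 0, "z": 0, "roll": 0}
    - {"hand": 1, "x": -0.001, "y": 0, "z": 0, "roll": 0}
    - {"hand": 1, "x": -0.001, "y": 0, "z": 0, "roll": 0}
    - {"hand": 1, "x": -0.001, "y": 0, "z": 0, "roll": 0}
  grip_force: 30

```text
time: 15.4
tool_pos: [0.5371, -0.0595, 0.0296]
tcp_rot: [3.141, -0.069, 0.003]
wrist_force: [-1.4, -0.5, 6.1]
width: 0.462
grip_force: 30.1
```

Emit:
servo_tool:
  targets:
    - {"hand": 1, "x": 0, "y": 0, "z": -0.004, "roll": 0}
    - {"hand": 1, "x": 0, "y": 0, "z": -0.008, "roll": -0.01}
    - {"hand": 1, "x": 0, "y": 0, "z": -0.008, "roll": -0.02}
    - {"hand": 1, "x": 0, "y": 0, "z": -0.008, "roll": -0.03}
    - {"hand": 1, "x": 0, "y": 0, "z": -0.008, "roll": -0.039}
    - {"hand": 1, "x": 0, "y": 0, "z": -0.008, "roll": -0.039}
    - {"hand": 1, "x": 0, "y": 0, "z": -0.008, "roll": -0.039}

```text
time: 15.98
tool_pos: [0.5357, -0.0593, 0.0319]
tcp_rot: [-3.139, -0.122, 0.001]
wrist_force: [-0.2, 0.2, -2.0]
width: 0.459
grip_force: 30.4
```

Run:
```python
from h import *
s=bot.read_state(); print(s["tool_pos"],s["wrist_force"],s["torque"],yaw(),s["width"])
```

```text
[ 0.53573465 -0.05931554  0.03192386] [-0.1723023   0.22207718 -1.98129243] [-0.0247506  -0.01170232 -0.00148333] 0.07753530709904374 0.45937346108062593
```

Carried freely, with side forces near zero. Now the rest of the way up, to 26 mm in total.

Emit:
servo_tool:
  targets:
    - {"hand": 1, "x": 0, "y": 0, "z": -0.01, "roll": 0}
    - {"hand": 1, "x": 0, "y": 0, "z": -0.02, "roll": 0}
    - {"hand": 1, "x": 0, "y": 0, "z": -0.03, "roll": 0}
    - {"hand": 1, "x": 0, "y": 0, "z": -0.04, "roll": 0}
    - {"hand": 1, "x": 0, "y": 0, "z": -0.044, "roll": 0}
    - {"hand": 1, "x": 0, "y": 0, "z": -0.044, "roll": 0}
    - {"hand": 1, "x": 0, "y": 0, "z": -0.044, "roll": 0}
    - {"hand": 1, "x": 0, "y": 0, "z": -0.044, "roll": 0}

```text
time: 16.65
tool_pos: [0.536, -0.0594, 0.0542]
tcp_rot: [-3.139, -0.123, 0.0]
wrist_force: [-0.7, 0.6, -1.7]
width: 0.462
grip_force: 31.0
```

Run:
```python
from h import *
s=bot.read_state(); print(s["tool_pos"],s["wrist_force"],s["torque"],yaw(),s["width"],s["grip_force"])
C=cam_pose("wrist"); a=read_camera("wrist"); Cs=cam_pose("scene"); b=read_camera("scene")
p=proj(Cs,[.53,-.06,.06]).astype(int)
c=b[p[1]-50:p[1]+50,p[0]-65:p[0]+65]
save("pics/w5f.png",a)
d=cv2.resize(a[130:410,110:450],(400,330),interpolation=cv2.INTER_CUBIC)
e=cv2.resize(c,(400,308),interpolation=cv2.INTER_CUBIC); e=cv2.copyMakeBorder(e,0,22,0,0,cv2.BORDER_CONSTANT)
save("pics/w5.png",np.hstack([d,e]))
```

```text
[ 0.53596967 -0.05936458  0.0541706 ] [-0.74120582  0.5854407  -1.72702871] [ 0.02706769  0.00698385 -0.00197991] 0.07826658792143028 0.46189347113901075 31.04396666865796
```

View pics/w5.png

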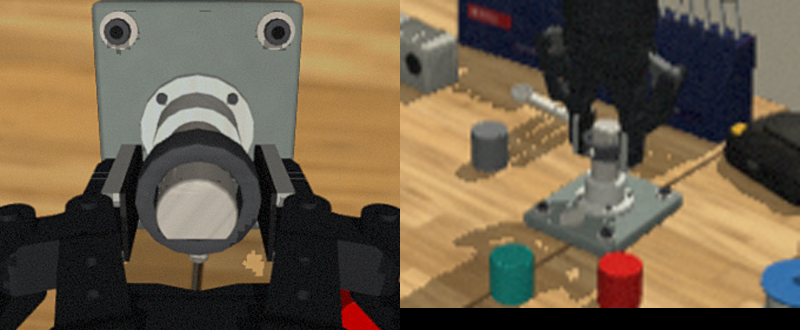

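The wrist view shows the collar in the fingers. The screw at (198,258) lies in line with the middle of the flat, whose edge runs (163,238) to (238,238), parallel to the plate. The collar is clear of the housing, and in the scene view the cap stands alone on the bench. Handing in.

```bash
python3 -c "
from h import *
print(ticket.finish_job())"
```

```text
the job is handed in; nothing more can be done
None
```

The job is handed in at about 17 s of the 61 s allowed; the call returned no verdict. The cap stands on the bench about 0.135 m from the shaft, the flat faces the pointer, and the fingers hold the collar at mid-flat with its set screw over the flat.

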